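Fit the nut mill's burr sleeve and set its coarseness dial to the marker

ROBOT

A 7-joint arm with a two-finger parallel gripper is mounted at the origin on the work surface. World frame = base frame: x ahead of the robot, y to its left, z up, the work surface at z = 0. Lengths are in m, angles in rad, forces in N, time in s.
With the tool pointing down it reaches from about 0.425 to 0.875 m from the base axis. Payload 4.7 kg.
Tool frame: the origin (TCP) lies between the finger pads; the fingertips stand 19 mm ahead of it and the grasp point (between the pads) is the TCP (ctrl.tip_extent is the distance from the TCP to the fingertips, in m); z points along the fingers, y is the line along which they close (so a half turn about z gives the same grasp; the last joint's range is limited). The gripper opens to 87 mm and grips with 3 to 60 N. Pads are 19 mm wide; open, the fingers measure 117 mm over their backs; the gripper's body (75 mm by 190 mm) begins 51 mm behind the grasp point.
Start: joints at [1.188, 0.321, -0.07, 1.45, 0.023, 1.371, -0.057], TCP at [0.251, -0.6, 0.242] pointing down, gripper open.
Joint ranges: [-2.86, 2.86], [-0.3, 2.09], [-1.38, 1.24], [0.06, 2.45], [-1.56, 4.7], [0.09, 2.05], [-2.69, 2.69]. Speed limits (rad/s): [2.57, 2.57, 3.14, 3.14, 3.14, 3.14, 3.14].

INTERFACE

Orientations are given as a rotation vector (axis times angle).
In Python, from bench import ctrl gives the robot as it stands.
- The arm moves only by the shell command python3 -m crank 'ROWS' [OPENING] [FORCE]. ROWS is JSON, a list of rows, each an object of numbers: "tx", "ty", "tz": the shift along the tool's x, y, z in mm; "turn": the turn about the tool's z in units of 5 degrees (1.0 is 5 degrees). In form: [{"tx": .., "ty": .., "tz": .., "turn": ..}, ...]. A call has 1 to 5 rows; each row is the pose to reach, as a shift and turn from the pose commanded when the call began, along the tool's axes at that moment; what a row does not reach only later rows make up. A row lasts 1/8 s, in which the tool goes at most 62.5 mm and 10.7 degrees, less where a joint would pass 70% of its speed; a pose out of reach is approached as far as the arm can. A call with a gripper value outside its range is refused whole. OPENING is the finger opening in mm, from 0 to 87, set as the call begins (- or left out, the last holds). The fingers move at their own pace and stop on an object; FORCE is the grip in N (left out, the last holds). Time passes only in rows, so rows that repeat a pose let the fingers close. It gives the time, the measured TCP pose, the force, the opening and the grip force at its end, in the units of the state.
- ctrl.get_state(): the state, without advancing time (a new reading comes with each control period).
- ctrl.get_image(name): name is "side" or "top"; returns (picture, depth): 480x640x3 uint8, red, green, blue; 480x640 float32, m along the optical axis (not along the pixel's ray), 0 where there is no reading.
- ctrl.camera_model(name): a dict with "intrinsics" (3x3 intrinsics, pixels), "origin" and "orientation" of the camera in the world. Camera axes: x right, y down, z forward; pixel columns grow to the right and rows downward; lengths in m; the calibration is good to about 2 mm. A picture is of the moment at which its call begins. camera_model takes no time and is no camera call.
- ctrl.close_job(): hands the job in; it is judged then, once.
Trained networks look in the newest picture that a camera, given by its name, has taken for a name from the list of things; names that differ only in an ending like _2 or _b are one class to them, and where a whole thing is asked for, a point or a joint stands for the part that bears it (a point fixed in the world has none). Each returns a list of dicts, best first, with "confidence" (0 to 1); they miss things now and then, are a little off and sometimes report something else, mostly with a low value. They report only what shows in the picture. A call takes as long as a camera call.
- ctrl.recognise(camera, query): "xyz" ([x, y, z] in m, in world coordinates, good to about 4 mm: the middle of the surface that is visible of it).
- ctrl.mark_of(camera, query): "xyz" ([x, y, z] in m, in world coordinates, good to about 4 mm: a listed point, or the origin of a listed thing).
The state is a dict: "time": time; "joint_positions": joint angles; "qd": joint speeds; "joint_torque": joint torques, N m; "position": TCP position; "tool_rot": TCP orientation; "ft_force": force on the tool from outside, world axes, zero at the start; "torque": the same for the moment, N m; "grip_width": opening from 0.0 (shut) to 1.0 (fully open); "grip_force": force on a finger pad.
Only numpy, scipy, OpenCV 4.12 (cv2) and the standard library are available. Lean on these libraries where they do the work, as an engineer would, in place of code of your own. Each camera call takes 0.05 s, during which the arm holds its last target. There are 200 camera calls.

TASK

Get the nut mill ready: take the tall aluminium sleeve from the cutting board and slide it over the upright post on top of the mill, fully down, lowering it rather than dropping it. Then turn the black dial knob on the mill's sloped front until its pointer stands at the raised marker of the ring round it, without shifting the marker, and let go. Leave the short ring, the bottle, the jar and the bowl where they are.

Things in the scene. Friction and masses are not known exactly. Their poses are not given: they have to be found in the camera images.
- mill: nut mill fixed on the table. Origin under its middle, z up; own -x is the front. Own frame, mm: grey body x -10..110, y +-75, z to 150, spout at +y to y 126; aluminium head x -35..120, y +-80, z 150..180, overhanging the sloped dial panel (120 by 130, centre (-60, 0, 75), normal leaning 28 deg from vertical towards -x: tilt the tool so)
- post_foot (a point): foot of the upright steel post, on the flat top of the mill's head, 180 mm above the table. The post is 25 mm in diameter and stands 45 mm above this point, tapering over its last 9 mm to 14 mm
- sleeve: tall plain aluminium sleeve standing upright on the board: outside diameter 50 mm, bore 30 mm (straight through, 2.5 mm clearance all round the post), height 70 mm. Origin: centre of its lower end, z up along the bore. It is the taller of the two aluminium rings
- knob_root (a point): centre of the dial where the knob's axis meets the panel. This frame turns with the knob: z is the knob's axis, out of the panel; -y points towards the pointer nose. White marker ring 3 mm thick, then knob disc (70 mm diameter) up to 8 mm above the panel, on it a black grip bar 66 mm long (along y), 16 mm wide (along x), reaching from 8 to 42 mm above the panel
- knob_top (a point): centre of the grip bar's outer face, on the knob's axis, 42 mm above the panel
- pointer (a point): index point of the knob, 46 mm from the axis and 10 mm above the panel, just beyond the thin nose that marks one end of the grip bar (a white line on the bar's top also lies on this half)
- mark (a point): the raised dark marker nib (6 mm wide, 13 mm long, 11 mm above the panel) on the white ring (112 mm diameter) round the knob; this point is 46 mm from the axis and 10 mm above the panel
- dial_knob (a joint): angle of the knob, 0 to 3.1 rad: at 0 the nose points along the mill's own -y, at 1.57 down the slope, at 3.14 along the mill's +y (grows clockwise seen looking onto the panel). Stiff (0.1 N m), stays where left. It starts between 0 and 0.75
- marker_ring (a joint): angle of the marker nib, measured in the same way as the knob's, between 1.25 and 2.7; stiff, not to be moved. Knob and marker agree when both joints read the same
- board: fixed cutting board 250 by 260 by 18 mm thick; origin on its underside, 60 mm behind its centre (the centre is at own x = -60 mm). Its top is 18 mm above the table
- spacer: short aluminium ring, 50 mm outside diameter, 35 mm high, standing on the board; bystander. Origin: centre of the underside
- syrup: amber bottle, 60 mm diameter, 150 mm high, on the board; bystander. Origin: centre of the underside
- jam: jam jar, 66 mm diameter, 85 mm high, on the board; bystander. Origin: centre of the underside
- bowl: small white bowl, 90 mm diameter, 50 mm high, on the table in front of the mill; bystander. Origin: centre of the underside

How it is judged:
On the way, in this order (a step that is already met when the one before it is completed fails the run):
1. the tall sleeve is fully down on the mill's head round the post (within 6 mm of the foot point, upright) and let go, before the dial is set (distance between sleeve and post_foot below 0.006 m and angle between sleeve's own z axis and vertical below 0.07 rad and contact force between the fingers and sleeve below 0.1 N), for 0.2 s.
2. the knob's pointer is at the marker (within 5 mm at the rim, about 6 degrees) (distance between pointer and mark below 0.005 m), for 0.2 s.
At the end, for the whole second after the job is handed in: The tall sleeve stands fully home round the post, its lower end within 6 mm of the post's foot and upright within 4 degrees; the knob's pointer is within 5 mm (about 6 degrees) of the marker; both are at rest and the robot touches neither the sleeve nor the mill (all of step 1 and distance between pointer and mark below 0.005 m and contact force between the fingers and mill below 0.1 N and linear speed of sleeve below 0.02 m/s and velocity of joint dial_knob between -0.05 and 0.05 rad/s).
It fails at once if the short ring, the bottle, the jar or the bowl is moved by more than 20 mm or tipped (distance of any of spacer, syrup, jam, bowl from where it was at the start of the episode above 0.02 m or angle between any of spacer, syrup, jam, bowl's own z axis and vertical above 0.35 rad).
It fails at once if the marker is shifted by more than 4 mm (distance of mark from where it was at the start of the episode above 0.004 m).
It fails at once if the sleeve is dropped down the post from more than about 15 mm (it goes faster than 0.6 m/s while round the post) (horizontal distance between sleeve and post_foot below 0.006 m and z of sleeve in the frame of post_foot below 0.045 m and linear speed of sleeve above 0.6 m/s).
It also fails if it takes over 64 s, if anything falls off the work surface, if the arm or the gripper's body presses on something with over 40 N, if the wrist force passes 120 N, or if a joint passes its speed limit or range.

## Working session

There is one attempt and no reset: what is moved stays moved. The work goes in short steps, Python scripts to look and compute and a shell command to move; the robot and the scene stay as the last step left them, time stands still between calls to the robot, and variables do not carry over. Pictures are saved under pics/ and viewed, at most 10 in all, crops included, and the job is handed in when it is done.

```bash
ls; mkdir -p pics
cat > h.py <<'E'
import numpy as np, cv2
from scipy.spatial.transform import Rotation as R
from bench import ctrl
def cam(n):
    m=ctrl.camera_model(n); K=np.array(m["intrinsics"]); o=np.array(m["origin"]); q=np.array(m["orientation"])
    if q.shape==(3,3): M=q
    elif q.size==3: M=R.from_rotvec(q).as_matrix()
    else: M=R.from_quat(q).as_matrix()
    return K,o,M
def proj(n,p):
    K,o,M=cam(n); c=K@(M.T@(np.array(p)-o)); return c[:2]/c[2]
def pts(n,d):
    K,o,M=cam(n); v,u=np.mgrid[:480,:640]; 
    return (np.stack([(u-K[0,2])/K[0,0]*d,(v-K[1,2])/K[1,1]*d,d],-1))@M.T+o
def rel(target,rotm=None):
    s=ctrl.get_state(); T=R.from_rotvec(s["tool_rot"]).as_matrix(); return T.T@(np.array(target)-s["position"])*1000
E
python3 - <<'E'
from h import *
for n in("side","top"):
    print(n,ctrl.camera_model(n))
    im,d=ctrl.get_image(n); cv2.imwrite(f"pics/{n}0.png",im[:,:,::-1]); np.save(f"{n}0.npy",d)
    for q in("mill","post_foot","sleeve","knob_root","knob_top","pointer","mark","board","spacer","syrup","jam","bowl"):
        r=ctrl.mark_of(n,q)[:2]
        print(q,[(np.round(x["xyz"],4).tolist(),round(x["confidence"],2),proj(n,x["xyz"]).round().tolist()) for x in r])
s=ctrl.get_state();print(s)
E
```

```text
pics
side {'intrinsics': array([[612.66185043,   0.        , 313.96197326],
       [  0.        , 612.66185043, 233.57850088],
       [  0.        ,   0.        ,   1.        ]]), 'origin': array([0.23812796, 0.88823577, 1.01778663]), 'orientation': array([-0.40999884,  2.7461794 , -1.19436341])}
mill [([0.5888, -0.1646, -0.0005], 0.82, [303.0, 229.0])]
post_foot [([0.6278, -0.1629, 0.182], 0.71, [286.0, 167.0])]
sleeve [([0.6039, 0.1413, 0.0153], 0.78, [252.0, 316.0]), ([0.5106, -0.1101, 0.0736], 0.23, [328.0, 227.0])]
knob_root [([0.5302, -0.1562, 0.0733], 0.66, [326.0, 213.0]), ([0.6073, 0.209, -0.0], 0.52, [239.0, 346.0])]
knob_top [([0.5131, -0.1551, 0.1067], 0.88, [333.0, 204.0])]
pointer [([0.5139, -0.2012, 0.0829], 0.7, [337.0, 199.0]), ([0.5105, -0.112, 0.0759], 0.67, [328.0, 226.0])]
mark [([0.5121, -0.1117, 0.0739], 0.82, [328.0, 227.0]), ([0.5324, -0.1558, 0.0748], 0.28, [325.0, 212.0])]
board [([0.6123, 0.2055, 0.003], 0.73, [237.0, 343.0])]
spacer [([0.5046, 0.3059, 0.016], 0.88, [269.0, 394.0])]
syrup [([0.6316, 0.2622, 0.0219], 0.74, [216.0, 357.0])]
jam [([0.4761, 0.
[... 1217 characters left out ...]
rray([ 1.18809374,  0.32099529, -0.07011197,  1.45051572,  0.0225922 ,
        1.37081191, -0.0568997 ]), 'qd': array([ 1.18589983e-03, -1.68798560e-03,  1.20834379e-03, -7.70409382e-04,
       -1.85058199e-03, -5.37051514e-05, -5.68089857e-04]), 'joint_torque': array([ 9.70972978e-04, -4.91113472e+01, -4.02794844e-01, -3.12767565e+01,
       -6.38607843e-02,  3.37439007e-02,  2.35504467e-05]), 'position': array([ 0.25119553, -0.5995077 ,  0.24158178]), 'tool_rot': array([ 3.07989330e+00,  6.19247983e-01, -3.48860269e-05]), 'ft_force': array([-0.65078124,  0.47556366,  0.00837345]), 'torque': array([-0.00804073,  0.01886459, -0.02446195]), 'grip_force': 0.0, 'grip_width': 1.0007319379429256}
```

View pics/top0.png

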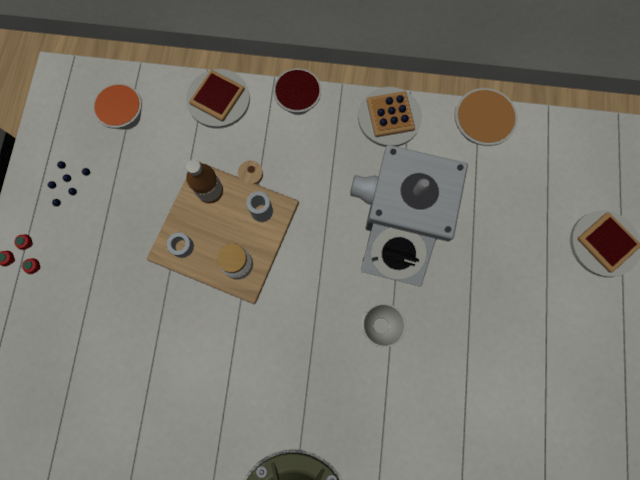

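View pics/side0.png

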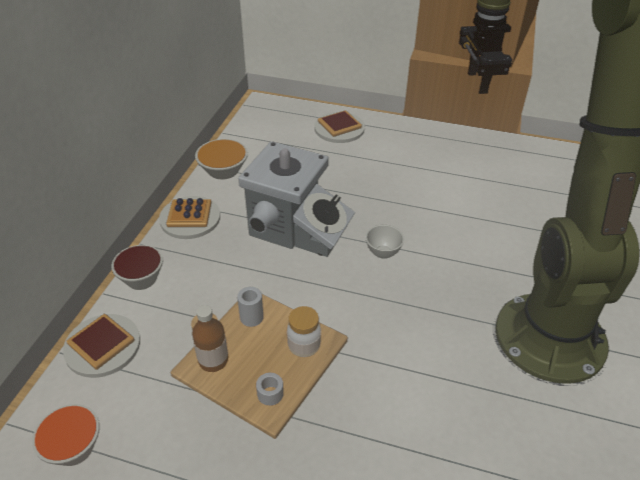

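The top view shows the sleeve at (259,205), the short ring at (179,244), the post at (420,190), the knob at (399,254) with its nose at (417,262), and the nib at (375,260). The side view agrees: sleeve (250,307), post (285,160), knob (326,212), nib (327,228).

```bash
cat > m.py <<'E'
from h import *
from scipy.optimize import least_squares
def circ(P,r0):
    f=lambda p: np.hypot(P[:,0]-p[0],P[:,1]-p[1])-p[2]
    s=least_squares(f,[*P.mean(0)[:2],r0],loss="soft_l1",f_scale=.001); return s.x
for n in("top","side"):
    d=np.load(f"{n}0.npy"); X=pts(n,d); ok=(d>0)
    near=lambda c,r:ok&(np.hypot(X[...,0]-c[0],X[...,1]-c[1])<r)
    z=X[...,2]
    P=X[near((.602,.143),.035)]; zt=np.percentile(P[:,2],[50,90,97,99]); 
    T=P[P[:,2]>np.percentile(P[:,2],97)-.006]; mid=(P[(P[:,2]>.03)&(P[:,2]<.078)])
    print(n,"sleeve z",zt.round(4),"rim",T.mean(0).round(4),(T[:,:2].min(0)+T[:,:2].max(0))/2,np.ptp(T,axis=0).round(3),"wall",circ(mid,.025).round(4),len(mid))
    P=X[near((.628,-.168),.04)]; H=P[(P[:,2]<.19)]; Q=P[(P[:,2]>.19)]
    print(" head z",np.median(H[:,2]).round(4),"post top",np.percentile(Q[:,2],98).round(4),"wall",circ(Q[Q[:,2]<.215],.0125).round(4),"tip",Q[Q[:,2]>.22].mean(0).round(4))
    M=ok&(abs(z-np.median(H[:,2]))<.004)&near((.63,-.165),.13)
    r=cv2.minAreaRect((X[M][:,:2]*1000).astype(np.float32)); print(" head rect",r)
    P=X[near((.628,-.168),.1)];
    B=X[near((.56,.22),.2)]; B=B[abs(B[:,2]-.018)<.006]; print(" board z",np.median(B[:,2]))
E
python3 m.py
```

```text
top sleeve z [0.056  0.0888 0.0901 0.0909] rim [0.5988 0.1458 0.088 ] [0.59957893 0.14590313] [0.049 0.049 0.008] wall [0.5949 0.1436 0.02  ] 243
 head z 0.1812 post top 0.2264 wall [ 0.6284 -0.1671  0.0121] tip [ 0.6272 -0.1667  0.2234]
 head rect ((630.17431640625, -166.9840087890625), (159.16311645507812, 154.45669555664062), 82.43112182617188)
 board z 0.018149239870394074
side sleeve z [0.0606 0.0885 0.09   0.0914] rim [0.6021 0.1483 0.0879] [0.60265245 0.1475348 ] [0.05  0.051 0.009] wall [0.6013 0.1507 0.0207] 451
 head z 0.1816 post top 0.2267 wall [ 0.6315 -0.1661  0.0115] tip [ 0.6308 -0.1634  0.2239]
 head rect ((633.6375122070312, -164.24728393554688), (162.84207153320312, 155.96221923828125), 82.56175994873047)
 board z 0.018356705589832156
```

```bash
python3 - <<'E'
from h import *
print(rel([.601,.147,.35]))
E
python3 -m crank '[{"tz":-50},{"tz":-108}]' 87 30
```

```text
[ 611.14159544 -553.29150797 -108.47063299]$[0]: bad value
```

```bash
python3 -m crank '[{"tx":0,"ty":0,"tz":-55,"turn":0},{"tx":0,"ty":0,"tz":-108,"turn":0}]' 87 30 && python3 -m crank '[{"tx":40,"ty":-36,"tz":0,"turn":-1},{"tx":80,"ty":-72,"tz":0,"turn":-2},{"tx":120,"ty":-109,"tz":0,"turn":-3},{"tx":160,"ty":-145,"tz":0,"turn":-4},{"tx":200,"ty":-181,"tz":0,"turn":-5}]'; python3 -c "
from h import *
print(rel([.601,.147,.35]))"
```

```text
time: 1.55
position: [0.251, -0.5992, 0.3505]
tool_rot: [-3.079, -0.619, 0.0]
ft_force: [0.2, -1.3, 0.5]
grip_width: 0.996
grip_force: 0.0
time: 2.17
position: [0.3663, -0.3535, 0.3498]
tool_rot: [2.87, 1.275, 0.0]
ft_force: [0.7, -0.5, 0.4]
grip_width: 1.002
grip_force: 0.0
[ 5.28737495e+02 -1.61437814e+02 -4.50174660e-01]
```

```bash
python3 -m crank '[{"tx":53,"ty":-16,"tz":0,"turn":0},{"tx":106,"ty":-32,"tz":0,"turn":0},{"tx":159,"ty":-48,"tz":0,"turn":0},{"tx":212,"ty":-64,"tz":0,"turn":0},{"tx":265,"ty":-81,"tz":0,"turn":0}]' >/dev/null; python3 -m crank '[{"tx":53,"ty":-16,"tz":0,"turn":0},{"tx":106,"ty":-32,"tz":0,"turn":0},{"tx":159,"ty":-48,"tz":0,"turn":0},{"tx":212,"ty":-64,"tz":0,"turn":0},{"tx":264,"ty":-80,"tz":0,"turn":0}]' >/dev/null;python3 -m crank '[{"tx":0,"ty":0,"tz":60,"turn":0},{"tx":0,"ty":0,"tz":120,"turn":0},{"tx":0,"ty":0,"tz":180,"turn":0},{"tx":0,"ty":0,"tz":180,"turn":0}]';  python3 -c "
from h import *
print(rel([.601,.147,.068]))
print(ctrl.get_state()['joint_positions'].round(2))"
```

```text
time: 3.92
position: [0.5991, 0.1429, 0.1649]
tool_rot: [-2.871, -1.27, 0.015]
ft_force: [0.1, -0.1, 1.3]
grip_width: 0.997
grip_force: 0.0
[ 5.06686357 -0.76960604 96.8494832 ]
[ 0.32  0.4  -0.76  1.61  0.28  1.26 -1.22]
```

```bash
python3 -m crank '[{"tx":5,"ty":-1,"tz":0,"turn":0},{"tx":5,"ty":-1,"tz":30,"turn":0},{"tx":5,"ty":-1,"tz":65,"turn":0},{"tx":5,"ty":-1,"tz":97,"turn":0},{"tx":5,"ty":-1,"tz":97,"turn":0}]';  python3 -c "
from h import *
print(rel([.601,.147,.068]))"
```

```text
time: 4.55
position: [0.6056, 0.1491, 0.0735]
tool_rot: [-2.873, -1.271, -0.0]
ft_force: [0.9, 0.1, 0.1]
grip_width: 0.998
grip_force: 0.0
[-4.65269025 -1.95022753  5.45705651]
```

```bash
python3 -m crank '[{"tx":0,"ty":0,"tz":0,"turn":0},{"tx":0,"ty":0,"tz":0,"turn":0},{"tx":0,"ty":0,"tz":0,"turn":0},{"tx":0,"ty":0,"tz":0,"turn":0},{"tx":0,"ty":0,"tz":0,"turn":0}]' 40 30; python3 -m crank '[{"tx":0,"ty":0,"tz":0,"turn":0},{"tx":0,"ty":0,"tz":0,"turn":0}]' 30 30
```

```text
time: 5.18
position: [0.605, 0.1489, 0.0728]
tool_rot: [2.873, 1.271, 0.0]
ft_force: [-1.0, -1.1, 2.8]
grip_width: 0.561
grip_force: 29.8
time: 5.42
position: [0.605, 0.1489, 0.0728]
tool_rot: [2.873, 1.271, 0.0]
ft_force: [-1.9, -1.2, 3.8]
grip_width: 0.56
grip_force: 29.8
```

```bash
python3 -m crank '[{"tx":0,"ty":0,"tz":-40,"turn":0},{"tx":0,"ty":0,"tz":-95,"turn":0},{"tx":0,"ty":0,"tz":-150,"turn":0},{"tx":0,"ty":0,"tz":-205,"turn":0},{"tx":0,"ty":0,"tz":-240,"turn":0}]' ;  python3 -m crank '[{"tx":0,"ty":0,"tz":0,"turn":0}]'; python3 -c "
from h import *
s=ctrl.get_state();T=R.from_rotvec(s['tool_rot']).as_matrix()
print(T.round(3),T.T@np.array([29,-313.3,0]),rel([.634,-.1643,.312]))"
```

```text
time: 6.05
position: [0.6053, 0.1491, 0.3149]
tool_rot: [2.872, 1.271, 0.004]
ft_force: [0.5, 0.1, -2.5]
grip_width: 0.56
grip_force: 29.8
time: 6.18
position: [0.606, 0.1496, 0.315]
tool_rot: [2.872, 1.271, 0.008]
ft_force: [0.7, 0.4, -3.6]
grip_width: 0.562
grip_force: 29.8
[[ 0.672  0.74   0.005]
 [ 0.74  -0.672  0.001]
 [ 0.004  0.003 -1.   ]] [-2.12378676e+02  2.32148986e+02 -1.90303101e-01] [-213.53655031  231.7727077     2.8013544 ]
```

```bash
python3 -m crank '[{"tx":-40,"ty":43,"tz":0,"turn":0},{"tx":-80,"ty":87,"tz":0,"turn":0},{"tx":-120,"ty":131,"tz":0,"turn":0},{"tx":-160,"ty":175,"tz":0,"turn":0},{"tx":-192,"ty":210,"tz":0,"turn":0}]' >/dev/null;  python3 -m crank '[{"tx":-20,"ty":22,"tz":0,"turn":0},{"tx":-20,"ty":22,"tz":0,"turn":0},{"tx":-20,"ty":22,"tz":0,"turn":0},{"tx":-20,"ty":22,"tz":0,"turn":0}]'
python3 - <<'E'
from h import *
for n in("top","side"):
    im,d=ctrl.get_image(n); cv2.imwrite(f"pics/{n}1.png",im[:,:,::-1]); np.save(f"{n}1.npy",d)
    for q in("sleeve","post_foot"): print(n,q,[(np.round(x["xyz"],4).tolist(),round(x["confidence"],2)) for x in ctrl.mark_of(n,q)[:2]])
a,b=[cv2.imread(f"pics/{n}1.png") for n in("top","side")]
A=cv2.resize(a[130:280,330:530],None,fx=2,fy=2); B=cv2.resize(b[60:260,200:400],None,fx=2,fy=2)
A=cv2.copyMakeBorder(A,0,100,0,0,cv2.BORDER_CONSTANT); cv2.imwrite("pics/c1.png",np.hstack([A,B]))
E
```

```text
time: 7.3
position: [0.634, -0.1619, 0.312]
tool_rot: [-2.87, -1.275, 0.001]
ft_force: [0.7, 0.0, -2.2]
grip_width: 0.554
grip_force: 29.8
top sleeve [([0.5005, 0.305, 0.0146], 0.46), ([0.3812, -0.1437, -0.0026], 0.27)]
top post_foot [([0.6271, -0.1679, 0.178], 0.68)]
side sleeve []
side post_foot [([0.6292, -0.1639, 0.1844], 0.95)]
```

View pics/c1.png

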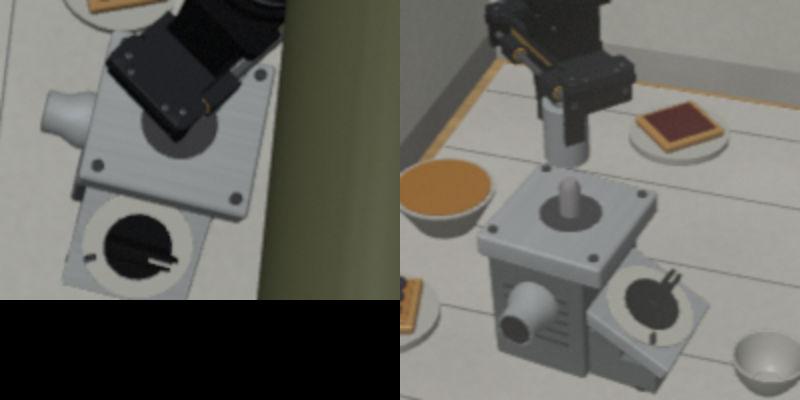

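The crop shows the sleeve held upright above the post: sleeve bottom around side pixel (283,140), post at (285,155). The top view of the sleeve is blocked by the gripper, so I'll fit the sleeve wall and the post in the side depth.

```bash
cat > f.py <<'E'
from h import *
from scipy.optimize import least_squares
def fit(P,r):
    f=lambda p: np.hypot(P[:,0]-p[0],P[:,1]-p[1])-r
    c=P.mean(0)[:2]; o=cam("side")[1][:2]; u=(c-o)/np.linalg.norm(c-o)
    return least_squares(f,c+u*r*.7,loss="soft_l1",f_scale=.0015)
import sys
d=np.load(sys.argv[1]); X=pts("side",d); zb=float(sys.argv[2])
n=(d>0)&(np.hypot(X[...,0]-.63,X[...,1]+.165)<.035)
for nm,lo,hi,r in(("post",.19,.214,.0125),("sleeve",zb+.006,zb+.030,.025)):
    P=X[n&(X[...,2]>lo)&(X[...,2]<hi)]
    if nm=="sleeve":
        Z=X[n&(X[...,2]>.235)]; print("sleeve lowest z",np.percentile(Z[:,2],[0.5,2,5]).round(4))
    h=(P[:,2]<(lo+hi)/2)
    for Q in(P,P[h],P[~h]):
        s=fit(Q,r); print(nm,s.x.round(4),len(Q),"rms",np.std(s.fun).round(4))
E
python3 f.py side1.npy .257; python3 f.py side0.npy .3|head -3
python3 - <<'E'
from h import *
d=np.load("side0.npy")
X=pts("side",d)
from f import fit
E
python3 -c "
from h import *
print(ctrl.get_state()['position'])"
```

```text
post [ 0.6318 -0.1678] 97 rms 0.0016
post [ 0.6318 -0.1677] 49 rms 0.0016
post [ 0.6318 -0.168 ] 48 rms 0.0016
sleeve lowest z [0.2599 0.2626 0.2687]
sleeve [ 0.6328 -0.1661] 202 rms 0.0016
sleeve [ 0.6329 -0.166 ] 99 rms 0.0016
sleeve [ 0.6328 -0.1662] 103 rms 0.0017
post [ 0.6317 -0.1673] 92 rms 0.0018
post [ 0.6314 -0.1675] 45 rms 0.0019
post [ 0.632  -0.1672] 47 rms 0.0017
[ 0.63410389 -0.1636019   0.3126913 ]Traceback (most recent call last):
  File "f.py", line 13, in <module>
    Z=X[n&(X[...,2]>.235)]; print("sleeve lowest z",np.percentile(Z[:,2],[0.5,2,5]).round(4))
                                                    ~~~~~~~~~~~~~^^^^^^^^^^^^^^^^^^
    return _quantile_unchecked(
        a, q, axis, out, overwrite_input, method, keepdims, weights)
    return _ureduce(a,
                    func=_quantile_ureduce_func,
    ...<5 lines>...
                    overwrite_input=overwrite_input,
                    method=method)
    r = func(a, **kwargs)
    result = _quantile(arr,
                       quantiles=q,
    ...<2 lines>...
                       out=out,
                       weights=wgt)
    slices_having_nans = np.isnan(arr[-1, ...])
                                  ~~~^^^^^^^^^
IndexError: index -1 is out of bounds for axis 0 with size 0
Traceback (most recent call last):
  File "f.py", line 8, in <module>
    d=np.load(sys.argv[1]); X=pts("side",d); zb=float(sys.argv[2])
              ~~~~~~~~^^^
IndexError: list index out of range
```

```bash
python3 -m crank '[{"tx":-2,"ty":0,"tz":8,"turn":0},{"tx":-2,"ty":0,"tz":16,"turn":0},{"tx":-2,"ty":0,"tz":24,"turn":0},{"tx":-2,"ty":0,"tz":24,"turn":0},{"tx":-2,"ty":0,"tz":24,"turn":0}]'
python3 - <<'E'
from h import *
im,d=ctrl.get_image("side"); cv2.imwrite("pics/side2.png",im[:,:,::-1]); np.save("side2.npy",d); print(ctrl.get_state()["position"])
cv2.imwrite("pics/c2.png",cv2.resize(im[90:220,220:350,::-1],None,fx=4,fy=4,interpolation=2))
E
python3 f.py side2.npy .233
```

```text
time: 8.22
position: [0.6328, -0.1655, 0.2886]
tool_rot: [2.873, 1.271, 0.0]
ft_force: [-0.3, 0.5, -2.4]
grip_width: 0.56
grip_force: 29.8
[ 0.63289674 -0.16552543  0.28882711]
post [ 0.6322 -0.1675] 98 rms 0.0019
post [ 0.632  -0.1672] 51 rms 0.0019
post [ 0.6323 -0.1677] 47 rms 0.0019
sleeve lowest z [0.2366 0.2405 0.2483]
sleeve [ 0.6316 -0.1688] 201 rms 0.0016
sleeve [ 0.6319 -0.1688] 98 rms 0.0015
sleeve [ 0.6312 -0.1688] 103 rms 0.0017
```

View pics/c2.png

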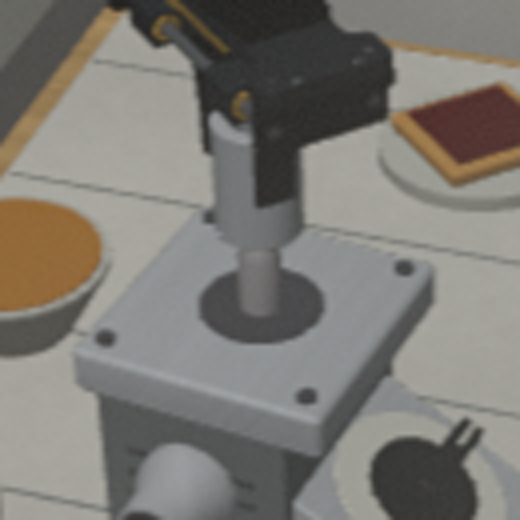

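The crop shows the sleeve just above the post tip: sleeve edges at x 213–301, post edges at 239–280, so they line up to about 1 mm. I'll correct by 1 mm and lower in steps.

```bash
python3 -m crank '[{"tx":1,"ty":0,"tz":3,"turn":0},{"tx":1,"ty":0,"tz":7,"turn":0},{"tx":1,"ty":0,"tz":11,"turn":0},{"tx":1,"ty":0,"tz":15,"turn":0},{"tx":1,"ty":0,"tz":19,"turn":0}]'; python3 -m crank '[{"tx":0,"ty":0,"tz":0,"turn":0}]'
```

```text
time: 8.9
position: [0.6333, -0.1648, 0.2692]
tool_rot: [-2.873, -1.271, 0.0]
ft_force: [-0.5, 0.2, -2.4]
grip_width: 0.562
grip_force: 29.8
time: 9.02
position: [0.6332, -0.1648, 0.269]
tool_rot: [-2.873, -1.271, 0.001]
ft_force: [-0.2, 0.6, -1.9]
grip_width: 0.56
grip_force: 29.8
```

```bash
python3 -m crank '[{"tx":0,"ty":0,"tz":6,"turn":0},{"tx":0,"ty":0,"tz":12,"turn":0},{"tx":0,"ty":0,"tz":18,"turn":0},{"tx":0,"ty":0,"tz":24,"turn":0},{"tx":0,"ty":0,"tz":29,"turn":0}]'; python3 -m crank '[{"tx":0,"ty":0,"tz":1,"turn":0},{"tx":0,"ty":0,"tz":2,"turn":0},{"tx":0,"ty":0,"tz":3,"turn":0},{"tx":0,"ty":0,"tz":3,"turn":0}]'
```

```text
time: 9.65
position: [0.6333, -0.1648, 0.24]
tool_rot: [-2.873, -1.271, 0.0]
ft_force: [0.4, -0.7, -1.8]
grip_width: 0.561
grip_force: 29.8
time: 10.15
position: [0.6334, -0.1648, 0.2376]
tool_rot: [2.873, 1.271, 0.0]
ft_force: [0.1, -0.8, -1.8]
grip_width: 0.563
grip_force: 29.8
```

```bash
python3 -m crank '[{"tx":0,"ty":0,"tz":1,"turn":0},{"tx":0,"ty":0,"tz":2,"turn":0},{"tx":0,"ty":0,"tz":2,"turn":0}]'; python3 -m crank '[{"tx":0,"ty":0,"tz":1,"turn":0},{"tx":0,"ty":0,"tz":1,"turn":0}]'
```

```text
time: 10.52
position: [0.6333, -0.1649, 0.2354]
tool_rot: [-2.873, -1.271, 0.0]
ft_force: [-0.6, -0.7, -2.3]
grip_width: 0.557
grip_force: 29.8
time: 10.78
position: [0.6335, -0.1649, 0.2349]
tool_rot: [2.873, 1.271, 0.0]
ft_force: [-0.3, -0.7, -0.5]
grip_width: 0.562
grip_force: 29.8
```

```bash
python3 -m crank '[{"tx":0,"ty":0,"tz":0,"turn":0},{"tx":0,"ty":0,"tz":0,"turn":0},{"tx":0,"ty":0,"tz":0,"turn":0},{"tx":0,"ty":0,"tz":0,"turn":0}]' 80; python3 -m crank '[{"tx":0,"ty":0,"tz":-40,"turn":0},{"tx":0,"ty":0,"tz":-90,"turn":0},{"tx":0,"ty":0,"tz":-130,"turn":0}]'; python3 -m crank '[{"tx":-60,"ty":0,"tz":0,"turn":2},{"tx":-120,"ty":0,"tz":0,"turn":4},{"tx":-180,"ty":0,"tz":0,"turn":6},{"tx":-200,"ty":0,"tz":0,"turn":8},{"tx":-200,"ty":0,"tz":0,"turn":10}]' 0
python3 - <<'E'
from h import *
for n in("side","top"):
    im,d=ctrl.get_image(n); cv2.imwrite(f"pics/{n}3.png",im[:,:,::-1]); np.save(f"{n}3.npy",d)
    for q in("sleeve","post_foot","knob_root","knob_top","pointer","mark"): print(n,q,[(np.round(x["xyz"],4).tolist(),round(x["confidence"],2)) for x in ctrl.mark_of(n,q)[:2]])
    X=pts(n,d); P=X[(np.hypot(X[...,0]-.63,X[...,1]+.165)<.03)&(d>0)]; T=P[P[:,2]>.243]; print("top z",np.median(T[:,2]).round(4),T.mean(0).round(4))
a,b=[cv2.imread(f"pics/{n}3.png") for n in("top","side")]
A=cv2.resize(a[180:310,340:470],None,fx=3,fy=3,interpolation=2); B=cv2.resize(b[120:250,240:370],None,fx=3,fy=3,interpolation=2)
cv2.imwrite("pics/c3.png",np.hstack([A,B]))
E
```

```text
time: 11.28
position: [0.6334, -0.1648, 0.2346]
tool_rot: [2.873, 1.271, 0.0]
ft_force: [-0.3, -0.0, 0.2]
grip_width: 0.892
grip_force: 0.0
time: 11.65
position: [0.6336, -0.1647, 0.3668]
tool_rot: [2.872, 1.271, 0.002]
ft_force: [0.7, 0.5, 0.6]
grip_width: 0.918
grip_force: 0.0
time: 12.28
position: [0.4969, -0.3155, 0.3647]
tool_rot: [3.139, -0.079, -0.001]
ft_force: [0.6, 0.6, -0.7]
grip_width: 0.434
grip_force: 0.0
side sleeve [([0.6333, -0.1696, 0.175], 0.9)]
side post_foot [([0.6275, -0.1637, 0.1821], 0.64), ([0.506, 0.3062, 0.0154], 0.36)]
side knob_root [([0.5329, -0.155, 0.0716], 0.55)]
side knob_top [([0.5137, -0.1537, 0.1079], 0.94), ([0.6282, -0.1654, 0.183], 0.18)]
side pointer [([0.5139, -0.2023, 0.0831], 0.9), ([0.4753, 0.1801, 0.0204], 0.64)]
side mark [([0.5129, -0.1142, 0.0739], 0.95)]
top z 0.2493 [ 0.631  -0.1632  0.2489]
top sleeve [([0.6294, -0.1669, 0.1813], 0.56), ([0.4993, 0.3037, 0.0158], 0.41)]
top post_foot [([0.6238, -0.1707, 0.1799], 0.7)]
top knob_root [([0.5265, -0.1559, 0.0736], 0.6)]
top knob_top [([0.5098, -0.1519, 0.1104], 0.91)]
top pointer [([0.5201, -0.1984, 0.0828], 0.74)]
top mark [([0.5135, -0.1114, 0.0729], 0.61)]
top z 0.2496 [ 0.6274 -0.1672  0.2493]
```

View pics/c3.png

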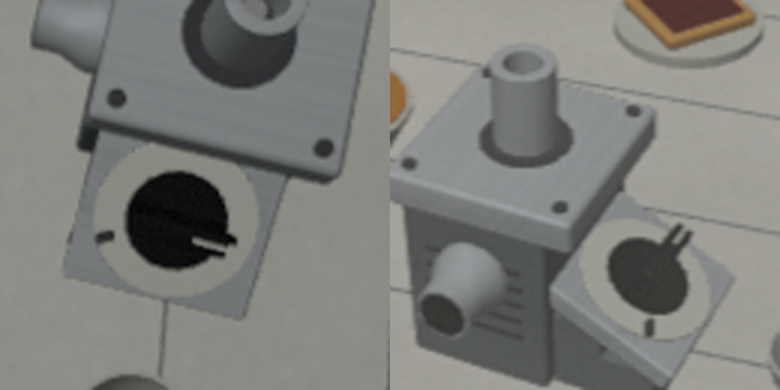

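The sleeve is home: its top is at 0.2495, upright round the post. The nose is at crop (235,239) and the nib at (104,237), so the knob has to turn about 150°. I can't tilt the tool with these moves, so I'll push the bar with closed fingers: first the tail from the downslope side, then the nose. First I'll model that push.

```bash
cat > sim.py <<'E'
from h import *
t=np.radians(28); E1=np.array([-np.cos(t),0,-np.sin(t)]); E2=np.array([0,1.,0]); N=np.array([-np.sin(t),0,np.cos(t)])
psi=np.radians(-7.5); MX=np.array([np.cos(psi),np.sin(psi),0]); MY=np.array([-np.sin(psi),np.cos(psi),0])
ROOT=np.array([.530,-.1555,.0735])
g=np.meshgrid(np.linspace(-9.5,9.5,9),np.linspace(-15,15,11),np.linspace(0,60,31),indexing="ij"); F=np.stack([x.ravel() for x in g],-1)
def loc(P,a):
    no=np.sin(a)*E1-np.cos(a)*E2; ta=np.cos(a)*E1+np.sin(a)*E2
    return P@no,P@ta,P@N
def pen(c,a):
    s,tt,h=loc(F+c,a); return np.any((abs(s)<33)&(abs(tt)<8)&(h>8)&(h<42))
def push(c,a):
    a0=a
    while pen(c,a) and a<a0+1: a+=.01
    return a
def run(a,W):
    c0=None
    for c in W:
        c=np.array(c,float)
        if c0 is not None:
            for k in np.linspace(0,1,12)[1:]: a=push(c0+(c-c0)*k,a)
        else: a=push(c,a)
        c0=c; P=F+c
        print(c,"a %.2f"%a,"minh %.1f"%(P@N).min(),"body-head gap u %.0f (body z %.0f head 75..105)"%(25-(c[0]+37.5),c[2]+70))
    return a
def tip(): # finger tip in mill-local mm about root
    p=np.array(ctrl.get_state()["position"])-[0,0,.019]-ROOT; return np.array([p@MX,p@MY,p[2]])*1000
E
python3 - <<'E'
from sim import *
print("tip now",tip().round(1))
a=run(.03,[[-60,35,20],[-37,35,20],[-33,35,20],[-27,35,20],[-22,35,20],[-17,35,20]])
print("stage2 from",a)
for A in np.arange(.9,2.75,.25):
    # find centre along -tangent such that just touching
    no=np.sin(A)*E1-np.cos(A)*E2; ta=np.cos(A)*E1+np.sin(A)*E2
    base=no*22+N*30; d=np.array([ta[0],ta[1],0]);d/=np.linalg.norm(d)
    for k in np.arange(0,70,.5):
        c=np.array([base[0],base[1],0])-d*k; c[2]=12
        if not pen(c,A): break
    P=F+c; print("A %.2f"%A,c.round(1),"minh %.1f"%(P@N).min(),"gap u %.0f"%(25-c[0]-37.5))
E
```

```text
tip now [ -10.3 -160.   272. ]
[-60.  35.  20.] a 0.03 minh 41.4 body-head gap u 48 (body z 90 head 75..105)
[-37.  35.  20.] a 0.03 minh 30.6 body-head gap u 24 (body z 90 head 75..105)
[-33.  35.  20.] a 0.17 minh 28.7 body-head gap u 20 (body z 90 head 75..105)
[-27.  35.  20.] a 0.53 minh 25.9 body-head gap u 14 (body z 90 head 75..105)
[-22.  35.  20.] a 0.76 minh 23.5 body-head gap u 10 (body z 90 head 75..105)
[-17.  35.  20.] a 0.93 minh 21.2 body-head gap u 4 (body z 90 head 75..105)
stage2 from 0.9300000000000006
A 0.90 [-12.9 -37.   12. ] minh 12.2 gap u 0
A 1.15 [-21.9 -34.1  12. ] minh 16.4 gap u 9
A 1.40 [-29.5 -28.5  12. ] minh 20.0 gap u 17
A 1.65 [-35.2 -22.7  12. ] minh 22.6 gap u 23
A 1.90 [-40.4 -19.2  12. ] minh 25.1 gap u 28
A 2.15 [-44.8 -13.1  12. ] minh 27.2 gap u 32
A 2.40 [-47.   -4.3  12. ] minh 28.2 gap u 34
A 2.65 [-46.3   5.4  12. ] minh 27.9 gap u 34
```

```bash
python3 -m crank '[{"tx":0,"ty":0,"tz":0,"turn":0.9},{"tx":0,"ty":0,"tz":0,"turn":0.9}]' 0 20; python3 -m crank '[{"tx":-15,"ty":-50,"tz":0,"turn":0},{"tx":-30,"ty":-100,"tz":0,"turn":0},{"tx":-45,"ty":-150,"tz":0,"turn":0},{"tx":-60,"ty":-195,"tz":30,"turn":0},{"tx":-60,"ty":-195,"tz":80,"turn":0}]' ; python3 -m crank '[{"tx":0,"ty":0,"tz":50,"turn":0},{"tx":0,"ty":0,"tz":100,"turn":0},{"tx":0,"ty":0,"tz":150,"turn":0},{"tx":0,"ty":0,"tz":172,"turn":0},{"tx":0,"ty":0,"tz":172,"turn":0}]' ; python3 -m crank '[{"tx":0,"ty":0,"tz":0,"turn":0},{"tx":0,"ty":0,"tz":0,"turn":0}]'; python3 -c "
from sim import *
print(tip().round(1)); s=ctrl.get_state(); T=R.from_rotvec(s['tool_rot']).as_matrix();print(T.round(3), s['joint_positions'].round(2),s['ft_force'])"
```

```text
time: 13.22
position: [0.4989, -0.3128, 0.3645]
tool_rot: [3.136, -0.184, -0.0]
ft_force: [0.1, 0.5, 0.3]
grip_width: 0.002
grip_force: 0.0
time: 13.85
position: [0.4636, -0.108, 0.2861]
tool_rot: [3.134, -0.172, 0.009]
ft_force: [0.7, -1.1, -0.2]
grip_width: 0.002
grip_force: 0.0
time: 14.48
position: [0.4609, -0.1116, 0.1111]
tool_rot: [-3.135, 0.183, 0.006]
ft_force: [-0.4, -0.2, 0.3]
grip_width: 0.002
grip_force: 0.0
time: 14.72
position: [0.4634, -0.1124, 0.114]
tool_rot: [3.135, -0.185, 0.004]
ft_force: [0.7, -0.3, -0.6]
grip_width: 0.006
grip_force: 0.0
[-71.7  34.   21.5]
[[ 0.993 -0.118  0.003]
 [-0.118 -0.993 -0.001]
 [ 0.003  0.001 -1.   ]] [ 0.78  0.1  -0.62  2.01  0.06  1.06 -1.56] [ 0.69735449 -0.33760631 -0.63648038]
```

```bash
python3 -m crank '[{"tx":12,"ty":-1,"tz":0,"turn":0},{"tx":24,"ty":-1,"tz":0,"turn":0},{"tx":30,"ty":-1,"tz":0,"turn":0},{"tx":30,"ty":-1,"tz":0,"turn":0}]';python3 -m crank '[{"tx":3,"ty":0,"tz":0,"turn":0},{"tx":6,"ty":0,"tz":0,"turn":0},{"tx":8,"ty":0,"tz":0,"turn":0}]';python3 -m crank '[{"tx":3,"ty":0,"tz":0,"turn":0},{"tx":6,"ty":0,"tz":0,"turn":0}]'
python3 - <<'E'
from sim import *
print(tip().round(1))
for n in("side","top"):
    im,d=ctrl.get_image(n); cv2.imwrite(f"pics/{n}4.png",im[:,:,::-1])
a,b=[cv2.imread(f"pics/{n}4.png") for n in("top","side")]
A=cv2.resize(a[180:310,340:470],None,fx=3,fy=3,interpolation=2); B=cv2.resize(b[120:250,240:370],None,fx=3,fy=3,interpolation=2)
cv2.imwrite("pics/c4.png",np.hstack([A,B]))
E
```

```text
time: 15.22
position: [0.4927, -0.1145, 0.1124]
tool_rot: [-3.135, 0.185, 0.0]
ft_force: [-0.9, 0.1, 0.8]
grip_width: 0.003
grip_force: 0.0
time: 15.6
position: [0.4991, -0.1155, 0.1122]
tool_rot: [3.136, -0.186, -0.004]
ft_force: [-4.2, 0.8, 1.3]
grip_width: 0.003
grip_force: 2.3
time: 15.85
position: [0.5035, -0.1155, 0.1123]
tool_rot: [-3.136, 0.185, 0.01]
ft_force: [-9.1, 2.8, 7.4]
grip_width: 0.005
grip_force: 4.6
[-31.5  36.2  19.8]
```

View pics/c4.png

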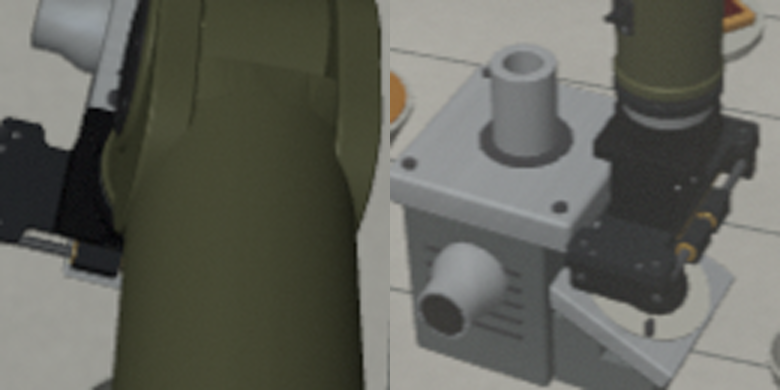

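The arm hides the knob in the top view. The side view shows the fingers against the bar, clear of the nib at crop (649,326). Contact came where the model predicted, at about 9 N, so I'll keep pushing.

```bash
python3 -m crank '[{"tx":2,"ty":0,"tz":0,"turn":0},{"tx":4,"ty":0,"tz":0,"turn":0},{"tx":6,"ty":0,"tz":0,"turn":0}]';python3 -m crank '[{"tx":2,"ty":0,"tz":0,"turn":0},{"tx":4,"ty":0,"tz":0,"turn":0},{"tx":4,"ty":0,"tz":0,"turn":0}]'; python3 -c "
from sim import *
print(tip().round(1))"
```

```text
time: 16.32
position: [0.5096, -0.1162, 0.1126]
tool_rot: [-3.136, 0.185, 0.01]
ft_force: [-10.3, 2.6, 10.0]
grip_width: 0.006
grip_force: 8.1
time: 16.7
position: [0.5132, -0.1174, 0.1136]
tool_rot: [3.135, -0.186, -0.011]
ft_force: [-12.9, 2.1, 16.0]
grip_width: 0.006
grip_force: 11.3
[-21.6  35.6  21.1]
```

```bash
python3 -m crank '[{"tx":-10,"ty":0,"tz":0,"turn":0},{"tx":-25,"ty":0,"tz":0,"turn":0},{"tx":-30,"ty":0,"tz":-50,"turn":0},{"tx":-30,"ty":50,"tz":-60,"turn":0},{"tx":-30,"ty":110,"tz":-60,"turn":0}]' >/dev/null; python3 -m crank '[{"tx":0,"ty":50,"tz":0,"turn":0},{"tx":0,"ty":80,"tz":0,"turn":0},{"tx":0,"ty":80,"tz":0,"turn":0}]'
python3 - <<'E'
from sim import *
print(tip().round(1))
for n in("side","top"):
    im,d=ctrl.get_image(n); cv2.imwrite(f"pics/{n}5.png",im[:,:,::-1])
    for q in("knob_top","pointer","mark"):
        r=ctrl.mark_of(n,q)[:2]; print(n,q,[(np.round(x["xyz"],4).tolist(),round(x["confidence"],2),[round(float(k),1) for k in loc(np.array([(np.array(x["xyz"])-ROOT)@MX,(np.array(x["xyz"])-ROOT)@MY,x["xyz"][2]-ROOT[2]])*1000,np.pi/2)]) for x in r])
a,b=[cv2.imread(f"pics/{n}5.png") for n in("top","side")]
A=cv2.resize(a[180:310,340:470],None,fx=3,fy=3,interpolation=2); B=cv2.resize(b[120:250,240:370],None,fx=3,fy=3,interpolation=2)
cv2.imwrite("pics/c5.png",np.hstack([A,B]))
E
```

```text
time: 17.7
position: [0.462, -0.3054, 0.172]
tool_rot: [3.135, -0.194, -0.001]
ft_force: [-2.0, 1.0, -0.2]
grip_width: 0.003
grip_force: 0.0
[ -47.8 -157.5   79.5]
side knob_top [([0.5171, -0.1528, 0.1086], 0.84, [-4.9, 1.0, 37.2])]
side pointer [([0.4958, -0.1905, 0.073], 0.83, [26.1, -39.2, 13.3])]
side mark [([0.5129, -0.1116, 0.075], 0.88, [19.3, 41.3, 12.0]), ([0.534, -0.1562, 0.0753], 0.74, [-4.4, -0.2, -0.3])]
top knob_top [([0.5108, -0.1538, 0.1122], 0.58, [-1.2, -0.8, 43.2])]
top pointer []
top mark []
```

View pics/c5.png

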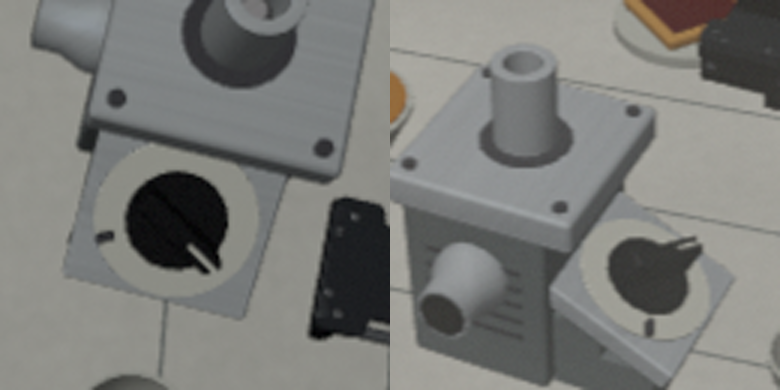

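The views show the knob turned to about 0.65 rad (nose at top-crop (215,268), side-crop (697,245)). The nib is unmoved at (104,237) and (649,326). Next I'll plan the nose push.

Run:
```python
from sim import *
for u0 in(-24,-30):
    print();a=run(.65,[[u0,-75,12],[u0,-52,12],[u0,-45,12],[u0,-38,12],[u0-3,-32,12],[u0-6,-26,12],[-38,-22,12],[-42,-17,12],[-45,-12,12],[-47,-4,12],[-46.5,2,12],[-46,4,12]])
```

```text
[-24. -75.  12.] a 0.65 minh 17.4 body-head gap u 12 (body z 82 head 75..105)
[-24. -52.  12.] a 0.65 minh 17.4 body-head gap u 12 (body z 82 head 75..105)
[-24. -45.  12.] a 0.73 minh 17.4 body-head gap u 12 (body z 82 head 75..105)
[-24. -38.  12.] a 1.05 minh 17.4 body-head gap u 12 (body z 82 head 75..105)
[-27. -32.  12.] a 1.26 minh 18.8 body-head gap u 14 (body z 82 head 75..105)
[-30. -26.  12.] a 1.47 minh 20.2 body-head gap u 18 (body z 82 head 75..105)
[-38. -22.  12.] a 1.68 minh 24.0 body-head gap u 26 (body z 82 head 75..105)
[-42. -17.  12.] a 2.01 minh 25.9 body-head gap u 30 (body z 82 head 75..105)
[-45. -12.  12.] a 2.19 minh 27.3 body-head gap u 32 (body z 82 head 75..105)
[-47.  -4.  12.] a 2.41 minh 28.2 body-head gap u 34 (body z 82 head 75..105)
[-46.5   2.   12. ] a 2.57 minh 28.0 body-head gap u 34 (body z 82 head 75..105)
[-46.   4.  12.] a 2.66 minh 27.7 body-head gap u 34 (body z 82 head 75..105)

[-30. -75.  12.] a 0.65 minh 20.2 body-head gap u 18 (body z 82 head 75..105)
[-30. -52.  12.] a 0.65 minh 20.2 body-head gap u 18 (body z 82 head 75..105)
[-30. -45.  12.] a 0.73 minh 20.2 body-head gap u 18 (body z 82 head 75..105)
[-30. -38.  12.] a 1.06 minh 20.2 body-head gap u 18 (body z 82 head 75..105)
[-33. -32.  12.] a 1.29 minh 21.6 body-head gap u 20 (body z 82 head 75..105)
[-36. -26.  12.] a 1.48 minh 23.0 body-head gap u 24 (body z 82 head 75..105)
[-38. -22.  12.] a 1.68 minh 24.0 body-head gap u 26 (body z 82 head 75..105)
[-42. -17.  12.] a 2.01 minh 25.9 body-head gap u 30 (body z 82 head 75..105)
[-45. -12.  12.] a 2.19 minh 27.3 body-head gap u 32 (body z 82 head 75..105)
[-47.  -4.  12.] a 2.41 minh 28.2 body-head gap u 34 (body z 82 head 75..105)
[-46.5   2.   12. ] a 2.57 minh 28.0 body-head gap u 34 (body z 82 head 75..105)
[-46.   4.  12.] a 2.66 minh 27.7 body-head gap u 34 (body z 82 head 75..105)
```

```bash
python3 -m crank '[{"tx":10,"ty":-40,"tz":10,"turn":0},{"tx":20,"ty":-80,"tz":30,"turn":0},{"tx":20,"ty":-80,"tz":67,"turn":0},{"tx":20,"ty":-80,"tz":67,"turn":0},{"tx":20,"ty":-80,"tz":67,"turn":0}]'; python3 -c "
from sim import *
print(tip().round(1));s=ctrl.get_state(); print(R.from_rotvec(s['tool_rot']).as_matrix().round(3))"
```

```text
time: 18.73
position: [0.4936, -0.2262, 0.1066]
tool_rot: [3.135, -0.186, 0.002]
ft_force: [0.1, -0.4, 1.8]
grip_width: 0.005
grip_force: 0.0
[-26.9 -74.9  14.1]
[[ 0.993 -0.118  0.001]
 [-0.118 -0.993 -0.001]
 [ 0.001  0.001 -1.   ]]
```

```bash
python3 -m crank '[{"tx":0,"ty":-12,"tz":2,"turn":0},{"tx":-1,"ty":-24,"tz":2,"turn":0},{"tx":-1,"ty":-28,"tz":2,"turn":0},{"tx":-1,"ty":-31,"tz":2,"turn":0},{"tx":-1,"ty":-34,"tz":2,"turn":0}]'; python3 -m crank '[{"tx":-1,"ty":-2,"tz":0,"turn":0},{"tx":-2,"ty":-4,"tz":0,"turn":0},{"tx":-3,"ty":-6,"tz":0,"turn":0},{"tx":-4,"ty":-8,"tz":0,"turn":0}]';  python3 -c "
from sim import *
print(tip().round(1))"
```

```text
time: 19.35
position: [0.4961, -0.1922, 0.1037]
tool_rot: [3.135, -0.186, 0.0]
ft_force: [-1.2, -4.1, 0.5]
grip_width: 0.003
grip_force: 2.4
time: 19.85
position: [0.4916, -0.1888, 0.1026]
tool_rot: [3.129, -0.191, -0.001]
ft_force: [-0.5, -13.6, -8.5]
grip_width: 0.006
grip_force: 6.0
[-33.8 -38.   10.1]
```

```bash
python3 -m crank '[{"tx":0,"ty":0,"tz":0,"turn":0},{"tx":0,"ty":0,"tz":0,"turn":0}]';  python3 - <<'E'
from sim import *
print(tip().round(1))
im,d=ctrl.get_image("side"); cv2.imwrite("pics/side6.png",im[:,:,::-1])
for q in("pointer","mark","knob_top"):
    r=ctrl.mark_of("side",q)[:2]; print(q,[(np.round(x["xyz"],4).tolist(),round(x["confidence"],2)) for x in r])
cv2.imwrite("pics/c6.png",cv2.resize(im[150:270,270:390,::-1],None,fx=4,fy=4,interpolation=2))
E
```

```text
time: 20.1
position: [0.491, -0.1884, 0.1023]
tool_rot: [3.13, -0.191, -0.004]
ft_force: [-0.6, -10.7, -7.7]
grip_width: 0.009
grip_force: 5.2
[-34.4 -37.8   9.8]
pointer [([0.4888, -0.1843, 0.0691], 0.87)]
mark [([0.5124, -0.1133, 0.0742], 0.84)]
knob_top [([0.5156, -0.1561, 0.1058], 0.66), ([0.4912, -0.1842, 0.0692], 0.39)]
```

View pics/c6.png

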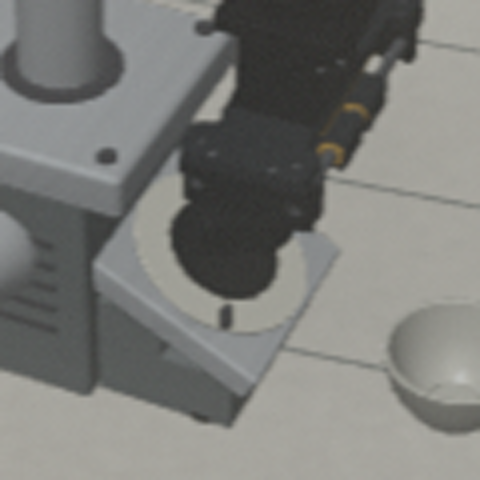

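The side view shows the fingers against the nose, and the pointer network gives about 0.8 rad. The nib is still at crop (226,316), so it hasn't moved. I'll continue along the arc.

```bash
python3 -m crank '[{"tx":-1,"ty":-3,"tz":0,"turn":0},{"tx":-2,"ty":-6,"tz":0,"turn":0},{"tx":-3,"ty":-9,"tz":0,"turn":0},{"tx":-4,"ty":-11,"tz":0,"turn":0}]'; python3 -c "
from sim import *
print(tip().round(1))"; python3 -m crank '[{"tx":-1,"ty":-2,"tz":0,"turn":0},{"tx":-3,"ty":-4,"tz":0,"turn":0},{"tx":-5,"ty":-6,"tz":0,"turn":0}]';  python3 - <<'E'
from sim import *
print(tip().round(1))
im,d=ctrl.get_image("side")
for q in("pointer","mark"):
    r=ctrl.mark_of("side",q)[:2]; print(q,[(np.round(x["xyz"],4).tolist(),round(x["confidence"],2)) for x in r])
E
```

```text
time: 20.8
position: [0.4851, -0.1768, 0.1009]
tool_rot: [3.131, -0.192, -0.015]
ft_force: [-5.0, -8.6, -4.3]
grip_width: 0.003
grip_force: 4.5
[-41.8 -27.    8.4]
time: 21.18
position: [0.4849, -0.167, 0.1028]
tool_rot: [3.134, -0.188, -0.003]
ft_force: [0.1, -4.5, -4.7]
grip_width: 0.005
grip_force: 2.4
[-43.2 -17.3  10.3]
pointer [([0.4814, -0.152, 0.0612], 0.95)]
mark [([0.5125, -0.1125, 0.0726], 0.62)]
```

```bash
sed -i 's/linspace(-15,15,11)/linspace(-10,10,9)/' sim.py
python3 - <<'E'
from sim import *
run(.03,[[-33,35,20],[-21.6,35.6,20]])
run(1.3,[[-43.2,-17.3,10],[-43,-12,10],[-44.5,-8,10],[-45.5,-4,10],[-46,0,10],[-46,4,10],[-45,8,10],[-44,10,10],[-43,12,10],[-42,14,10],[-40,14,10]])
E
```

```text
[-33.  35.  20.] a 0.14 minh 28.7 body-head gap u 20 (body z 90 head 75..105)
[-21.6  35.6  20. ] a 0.61 minh 23.3 body-head gap u 9 (body z 90 head 75..105)
[-43.2 -17.3  10. ] a 1.62 minh 24.7 body-head gap u 31 (body z 80 head 75..105)
[-43. -12.  10.] a 1.96 minh 24.6 body-head gap u 30 (body z 80 head 75..105)
[-44.5  -8.   10. ] a 2.15 minh 25.3 body-head gap u 32 (body z 80 head 75..105)
[-45.5  -4.   10. ] a 2.31 minh 25.7 body-head gap u 33 (body z 80 head 75..105)
[-46.   0.  10.] a 2.44 minh 26.0 body-head gap u 34 (body z 80 head 75..105)
[-46.   4.  10.] a 2.55 minh 26.0 body-head gap u 34 (body z 80 head 75..105)
[-45.   8.  10.] a 2.67 minh 25.5 body-head gap u 32 (body z 80 head 75..105)
[-44.  10.  10.] a 2.74 minh 25.0 body-head gap u 32 (body z 80 head 75..105)
[-43.  12.  10.] a 2.80 minh 24.6 body-head gap u 30 (body z 80 head 75..105)
[-42.  14.  10.] a 2.89 minh 24.1 body-head gap u 30 (body z 80 head 75..105)
[-40.  14.  10.] a 2.95 minh 23.1 body-head gap u 28 (body z 80 head 75..105)
```

```bash
python3 -m crank '[{"tx":0,"ty":-4,"tz":0,"turn":0},{"tx":-1,"ty":-8,"tz":0,"turn":0},{"tx":-2,"ty":-12,"tz":0,"turn":0},{"tx":-3,"ty":-15,"tz":0,"turn":0}]';  python3 - <<'E'
from sim import *
print(tip().round(1))
im,d=ctrl.get_image("side")
for q in("pointer","mark"):
    r=ctrl.mark_of("side",q)[:2]; print(q,[(np.round(x["xyz"],4).tolist(),round(x["confidence"],2)) for x in r])
E
```

```text
time: 21.82
position: [0.4844, -0.1522, 0.1034]
tool_rot: [3.133, -0.188, -0.0]
ft_force: [-1.1, -6.4, -2.8]
grip_width: 0.006
grip_force: 3.0
[-45.6  -2.7  10.9]
pointer [([0.4951, -0.1211, 0.0679], 0.66)]
mark [([0.5117, -0.1099, 0.0735], 0.66)]
```

```bash
python3 -m crank '[{"tx":-1,"ty":-3,"tz":0,"turn":0},{"tx":-1,"ty":-6,"tz":0,"turn":0},{"tx":0,"ty":-8,"tz":0,"turn":0},{"tx":0,"ty":-8,"tz":0,"turn":0}]';  python3 - <<'E'
from sim import *
print(tip().round(1))
im,d=ctrl.get_image("side"); cv2.imwrite("pics/side7.png",im[:,:,::-1])
for q in("pointer","mark"):
    r=ctrl.mark_of("side",q)[:2]; print(q,[(np.round(x["xyz"],4).tolist(),round(x["confidence"],2)) for x in r])
E
```

```text
time: 22.48
position: [0.4855, -0.143, 0.104]
tool_rot: [3.135, -0.186, -0.001]
ft_force: [-2.8, -4.1, 1.6]
grip_width: 0.004
grip_force: 2.2
[-45.8   6.6  11.5]
pointer [([0.5034, -0.1157, 0.0687], 0.66), ([0.507, 0.3072, 0.0176], 0.37)]
mark [([0.5077, -0.1118, 0.0728], 0.62)]
```

```bash
python3 -m crank '[{"tx":1,"ty":-1,"tz":0,"turn":0},{"tx":1,"ty":-1,"tz":0,"turn":0}]'; python3 -c "
from sim import *
print(tip().round(1))"; python3 -m crank '[{"tx":-15,"ty":15,"tz":0,"turn":0},{"tx":-30,"ty":30,"tz":-50,"turn":0},{"tx":-30,"ty":90,"tz":-80,"turn":0},{"tx":-30,"ty":150,"tz":-80,"turn":0},{"tx":-30,"ty":180,"tz":-80,"turn":0}]'
python3 - <<'E'
from sim import *
for n in("side","top"):
    im,d=ctrl.get_image(n); cv2.imwrite(f"pics/{n}8.png",im[:,:,::-1])
    for q in("pointer","mark"):
        for k in range(2):
            r=ctrl.mark_of(n,q)[:2]; print(n,q,[(np.round(x["xyz"],4).tolist(),round(x["confidence"],2)) for x in r])
a,b=[cv2.imread(f"pics/{n}8.png") for n in("top","side")]
A=cv2.resize(a[218:288,360:430],None,fx=5.5,fy=5.5,interpolation=2); B=cv2.resize(b[180:250,290:360],None,fx=5.5,fy=5.5,interpolation=2)
cv2.imwrite("pics/c8.png",np.hstack([A,B]))
E
```

```text
time: 22.88
position: [0.4863, -0.1421, 0.1041]
tool_rot: [3.135, -0.186, -0.002]
ft_force: [-3.3, -4.5, 3.9]
grip_width: 0.008
grip_force: 2.5
[-45.1   7.6  11.6]
time: 23.5
position: [0.4359, -0.3194, 0.1847]
tool_rot: [3.135, -0.191, 0.004]
ft_force: [1.2, 0.4, 0.2]
grip_width: 0.005
grip_force: 0.0
side pointer [([0.508, -0.1135, 0.072], 0.58)]
side pointer [([0.508, -0.1135, 0.072], 0.58)]
side mark [([0.5101, -0.1107, 0.0713], 0.94)]
side mark [([0.5101, -0.1107, 0.0713], 0.94)]
top pointer [([0.515, -0.1107, 0.0746], 0.82)]
top pointer [([0.515, -0.1107, 0.0746], 0.82)]
top mark [([0.5129, -0.1146, 0.0741], 0.63)]
top mark [([0.5129, -0.1146, 0.0741], 0.63)]
```

View pics/c8.png

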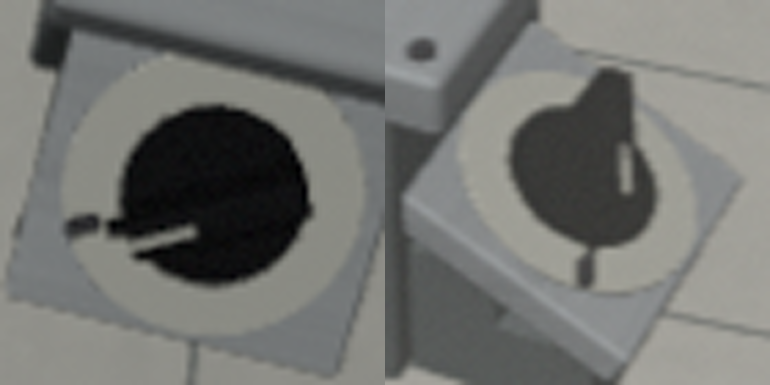

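In the top crop the nose (118,228) points at the nib (82,225). In the side crop the nose (592,248) meets the nib (585,268). I'll compute both angles from these pixels.

Run:
```python
from sim import *
def hit(n,px,h):
    K,o,M=cam(n); r=M@np.linalg.solve(K,[*px,1]); B=np.stack([MX,MY,[0,0,1]]); o=B@(o-ROOT)*1000; r=B@r
    p=o+r*(h-o@N)/(r@N); return np.array([p@E1,p@E2])
def cp(n,x,y): return (x/5.5+360,y/5.5+218) if n=="top" else ((x-385)/5.5+290,y/5.5+180)
for n,nib,nose in(("top",(82,225),(118,228)),("side",(585,270),(592,248))):
    im=cv2.imread(f"pics/{n}8.png"); hsv=cv2.cvtColor(im,cv2.COLOR_BGR2HSV)
    x0,y0=(360,218) if n=="top" else (290,180)
    C=im[y0:y0+70,x0:x0+70].astype(int); m=((C[...,2]-C[...,0])>6)&(C.min(-1)>115)
    v,u=np.nonzero(m); L=np.array([hit(n,(a+x0,b+y0),3) for a,b in zip(u,v)])
    L=L[np.hypot(*L.T)<66]
    # best centre: circle r 56 outer / 35 inner : maximise count in annulus
    best=max(((np.sum((np.hypot(L[:,0]-i,L[:,1]-j)<56)&(np.hypot(L[:,0]-i,L[:,1]-j)>38))-np.sum(np.hypot(L[:,0]-i,L[:,1]-j)>57),i,j) for i in np.arange(-8,8.1,.5) for j in np.arange(-8,8.1,.5)))
    c=np.array(best[1:]); print(n,"ring centre off",c,len(L),best[0])
    for nm,p,h in(("nib",nib,10),("nose",nose,10)):
        q=hit(n,cp(n,*p),h)-c; print(nm,q.round(1),"r %.1f"%np.hypot(*q),"a %.3f"%np.arctan2(q[0],-q[1]))
```

```text
top ring centre off [1.  1.5] 562 523
nib [21.3 42.7] r 47.7 a 2.680
nose [19.  29.5] r 35.1 a 2.569
side ring centre off [-2.5  1. ] 710 514
nib [23.7 47.7] r 53.2 a 2.680
nose [21.1 35.2] r 41.1 a 2.602
```

Run:
```python
from sim import *
def hit(n,px,h):
    K,o,M=cam(n); r=M@np.linalg.solve(K,[*px,1]); B=np.stack([MX,MY,[0,0,1]]); o=B@(o-ROOT)*1000; r=B@r
    p=o+r*(h-o@N)/(r@N); return np.array([p@E1,p@E2])
off={"top":np.array([1,1.5]),"side":np.array([-2.5,1])}
for n,(x0,y0),roi in(("top",(360,218),(22,39,38,48)),("side",(290,180),(40,24,48,37))):
    im=cv2.imread(f"pics/{n}8.png",0)[y0:y0+70,x0:x0+70].astype(float)
    a,b,c,d=roi; S=im[b:d,a:c]; v,u=np.nonzero(S>S.max()*.75) if n=="side" else np.nonzero((S>100)); print(S.astype(int))
    w=S[v,u]; L=np.array([hit(n,(p+a+x0,q+b+y0),42) for p,q in zip(u,v)])-off[n]
    e=np.linalg.svd(L-L.mean(0))[2][0]; e*=np.sign(e[1]); print(n,L.mean(0).round(1),"line mean a %.3f"%np.arctan2(L.mean(0)[0],-L.mean(0)[1]),"dir a %.3f"%np.arctan2(e[0],-e[1]),len(L))
```

```text
[[ 37  10   7   9  10  12  13  14  16  15  17  16  13  15  18  16]
 [  7  15  12  17  16  17  17  16  17  17  18  15  37  27  18  15]
 [ 16  15  15  17  14  16  17   8  37  46  71  84  97  64  19  14]
 [ 42  26  17  14  37  47  71  85  97 104 117 123 124  81  25  11]
 [102  70  71  83  98 104 117 123 124 120 103  77  68  39  16  11]
 [138 116 117 124 124 121 103  77  68  39  16  13  10  13  13  11]
 [137 128 104  77  67  39  11  12  11  12  12  11  12  10  11   8]
 [137 116  63  14   7   9  11  13  11  15  12  16  16  14   8  14]
 [137 137 109  88  86  61  27  12  12  14  13  14  13  15  14  15]]
top [12.6 21.9] line mean a 2.618 dir a 2.557 26
[[ 59  58  58  55  63 109 145 156]
 [ 60  56  59  63  62 106 147 158]
 [ 59  58  80  98  83  91 136 157]
 [ 56  58  87 115 101  68  98 141]
 [ 58  59  89 119 104  61  68 129]
 [ 58  61  89 133 120  64  59  96]
 [ 60  59  90 135 123  67  57  73]
 [ 59  59  88 136 125  66  55  60]
 [ 55  57  77 131 124  66  56  56]
 [ 57  56  75 131 126  73  59  57]
 [ 59  56  74 124 118  73  56  59]
 [ 58  57  59  76  76  60  59  58]
 [ 58  57  57  57  55  56  59  57]]
side [11.6 11.2] line mean a 2.341 dir a 3.042 20
```

```bash
python3 -m crank '[{"tx":0,"ty":-60,"tz":0,"turn":0},{"tx":0,"ty":-120,"tz":0,"turn":0},{"tx":5,"ty":-160,"tz":20,"turn":0},{"tx":10,"ty":-164,"tz":60,"turn":0},{"tx":10,"ty":-164,"tz":80,"turn":0}]' >/dev/null; python3 -m crank '[{"tx":0,"ty":0,"tz":0,"turn":0},{"tx":0,"ty":0,"tz":0,"turn":0}]'; python3 -c "
from sim import *
c=tip();print(c.round(1), (np.array([-43.8,10.4,11.6])-c).round(1))"
```

```text
time: 24.88
position: [0.4659, -0.1548, 0.1045]
tool_rot: [3.136, -0.185, 0.002]
ft_force: [0.9, -0.1, 1.0]
grip_width: 0.003
grip_force: 0.0
[-63.6  -7.7  12. ] [19.8 18.1 -0.4]
```

```bash
python3 -m crank '[{"tx":8,"ty":-7,"tz":0,"turn":0},{"tx":14,"ty":-13,"tz":0,"turn":0},{"tx":17,"ty":-15,"tz":0,"turn":0},{"tx":19,"ty":-17,"tz":0,"turn":0},{"tx":19,"ty":-17,"tz":0,"turn":0}]'; python3 -m crank '[{"tx":1,"ty":-1,"tz":0,"turn":0},{"tx":1,"ty":-1,"tz":0,"turn":0}]'; python3 -c "
from sim import *
c=tip();print(c.round(1), (np.array([-43.8,10.4,11.6])-c).round(1))"
```

```text
time: 25.5
position: [0.4855, -0.1407, 0.1035]
tool_rot: [3.135, -0.186, -0.002]
ft_force: [-1.9, -1.3, 2.0]
grip_width: 0.007
grip_force: 1.4
time: 25.75
position: [0.4861, -0.1402, 0.1034]
tool_rot: [3.135, -0.187, -0.004]
ft_force: [-4.7, -2.3, 3.4]
grip_width: 0.008
grip_force: 2.7
[-45.5   9.4  10.9] [1.7 1.  0.7]
```

```bash
python3 -m crank '[{"tx":1,"ty":-1,"tz":0,"turn":0},{"tx":2,"ty":-1,"tz":0,"turn":0},{"tx":2,"ty":-1,"tz":0,"turn":0}]'; python3 -c "
from sim import *
c=tip();print(c.round(1), (np.array([-43.8,10.4,11.6])-c).round(1))";  python3 -m crank '[{"tx":-15,"ty":15,"tz":0,"turn":0},{"tx":-30,"ty":30,"tz":-50,"turn":0},{"tx":-30,"ty":90,"tz":-80,"turn":0},{"tx":-30,"ty":150,"tz":-80,"turn":0},{"tx":-30,"ty":180,"tz":-80,"turn":0}]' >/dev/null
python3 - <<'E'
from sim import *
for n in("side","top"):
    im,d=ctrl.get_image(n); cv2.imwrite(f"pics/{n}9.png",im[:,:,::-1])
    for q in("pointer","mark","sleeve"):
        r=ctrl.mark_of(n,q)[:2]; print(n,q,[(np.round(x["xyz"],4).tolist(),round(x["confidence"],2)) for x in r])
a,b=[cv2.imread(f"pics/{n}9.png") for n in("top","side")]
A=cv2.resize(a[218:288,360:430],None,fx=5.5,fy=5.5,interpolation=2); B=cv2.resize(b[180:250,290:360],None,fx=5.5,fy=5.5,interpolation=2)
cv2.imwrite("pics/c9.png",np.hstack([A,B]))
E
```

```text
time: 26.12
position: [0.4876, -0.1391, 0.1032]
tool_rot: [3.135, -0.187, -0.006]
ft_force: [-5.9, -2.0, 3.0]
grip_width: 0.004
grip_force: 3.8
[-44.2  10.7  10.7] [ 0.4 -0.3  0.9]
side pointer [([0.5133, -0.11, 0.0742], 0.89)]
side mark [([0.513, -0.109, 0.0736], 0.79), ([0.5908, -0.1661, 0.0048], 0.33)]
side sleeve [([0.6343, -0.1687, 0.1743], 0.77)]
top pointer [([0.5179, -0.1091, 0.0738], 0.96)]
top mark [([0.5113, -0.1098, 0.0759], 0.58)]
top sleeve [([0.6297, -0.1654, 0.1813], 0.9), ([0.6269, -0.1706, 0.1787], 0.74)]
```

View pics/c9.png

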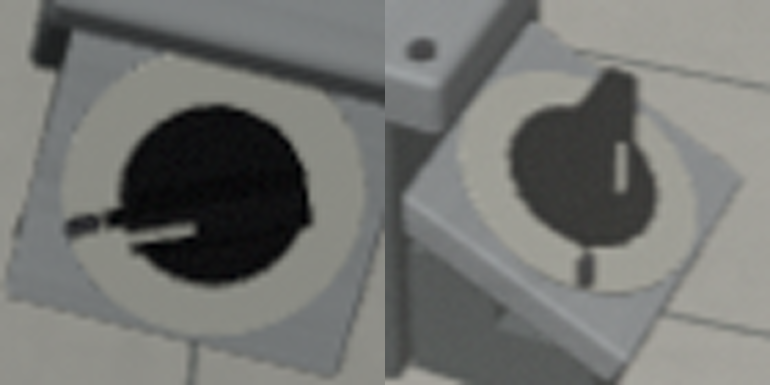

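Run:
```python
from sim import *
def hit(n,px,h):
    K,o,M=cam(n); r=M@np.linalg.solve(K,[*px,1]); B=np.stack([MX,MY,[0,0,1]]); o=B@(o-ROOT)*1000; r=B@r
    p=o+r*(h-o@N)/(r@N); return np.array([p@E1,p@E2])
off={"top":np.array([1,1.5]),"side":np.array([-2.5,1])}
def cp(n,x,y): return (x/5.5+360,y/5.5+218) if n=="top" else ((x-385)/5.5+290,y/5.5+180)
A=lambda q:np.arctan2(q[0],-q[1])
for n,nib,nose,l0,l1 in(("top",(82,225),(113,219),(131,239),(195,228)),("side",(586,270),(587,248),(622,192),(622,143))):
    for h in(8,10,12,16): 
        q=hit(n,cp(n,*nose),h)-off[n]; b=hit(n,cp(n,*nib),h)-off[n]; print(n,h,"nose",q.round(1),"%.3f"%A(q),"nib %.3f"%A(b))
    a,b=[hit(n,cp(n,*p),42)-off[n] for p in(l0,l1)]; e=a-b; e*=np.sign(e[1]); print("line",a.round(1),b.round(1),"dir %.3f"%A(e),"mid %.3f"%A((a+b)/2))
im,d=ctrl.get_image("top"); P=[];M=[]
for n in("top","side")*4:
    ctrl.get_image(n)
    for q,S in(("pointer",P),("mark",M)):
        r=ctrl.mark_of(n,q)
        if r: S.append(r[0]["xyz"])
print(np.round(np.median(P,0),4),np.round(np.median(M,0),4),(np.mean(P,0)-np.mean(M,0)).round(4))
```

```text
top 8 nose [16.7 32. ] 2.661 nib 2.668
top 10 nose [16.1 32.2] 2.678 nib 2.680
top 12 nose [15.6 32.4] 2.694 nib 2.692
top 16 nose [14.4 32.8] 2.727 nib 2.717
line [12.8 27.2] [3.  6.2] dir 2.707 mid 2.699
side 8 nose [19.5 35.1] 2.633 nib 2.652
side 10 nose [19.4 36.9] 2.659 nib 2.672
side 12 nose [19.2 38.8] 2.682 nib 2.690
side 16 nose [18.9 42.5] 2.724 nib 2.723
line [16.1 29.8] [4.9 7. ] dir 2.685 mid 2.623
[ 0.5128 -0.111   0.0761] [ 0.5129 -0.1112  0.0744] [0.0013 0.0013 0.0022]
```

In the last crop the nose (113,219) lines up with the nib (82,225). All the estimates agree: 2.66–2.70 rad for the knob and 2.67–2.69 rad for the marker. The sleeve is home and the arm is clear, so I'm handing in.

```bash
python3 -m crank '[{"tx":0,"ty":0,"tz":0,"turn":0},{"tx":0,"ty":0,"tz":0,"turn":0}]'; python3 -c "
from bench import ctrl
print(ctrl.close_job())"
```

```text
time: 28.65
position: [0.4383, -0.3137, 0.1835]
tool_rot: [3.136, -0.185, -0.0]
ft_force: [-0.1, 0.8, -0.5]
grip_width: 0.006
grip_force: 0.0
the job is handed in; nothing more can be done
None
```

The job is handed in at about 28.7 s with no verdict returned; by my measurements the sleeve is fully down on the post, the pointer is within about 1–2 mm of the unmoved marker, and the arm was clear of both.

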